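Hang the lift-off amber door on its two hinge pins

ROBOT

A 7-joint arm with a two-finger parallel gripper is mounted at the origin on a cart in front of the work surface, level with it; the furniture and walls round the work are solid. World frame = base frame: x ahead of the robot, y to its left, z up, the work surface at z = 0. Lengths are in m, angles in rad, forces in N, time in s.
With the tool pointing down it reaches from about 0.425 to 0.875 m from the base axis. Payload 4.7 kg.
Tool frame: the origin (TCP) lies between the finger pads; the fingertips stand 19 mm ahead of it and the grasp point (between the pads) is the TCP (r.tcp_to_tips is the distance from the TCP to the fingertips, in m); z points along the fingers, x is the direction in which the jaws open and shut, and the axes are right-handed (so a half turn about z gives the same grasp; the last joint's range is limited). The gripper opens to 85 mm and grips with 20 to 120 N. Pads are 22 mm wide; open, the fingers measure 114 mm over their backs; the gripper's body (76 mm by 85 mm) begins 54 mm behind the grasp point. The pads swing forward as they close: fully open they stand 13 mm farther back than shut.
Start: joints at [-1.108, 0.321, -0.07, 1.45, 0.023, 1.371, -0.057], TCP at [0.282, 0.586, 0.25] pointing down, gripper open.
Joint ranges: [-2.86, 2.86], [-0.3, 2.09], [-1.38, 1.24], [0.06, 2.45], [-1.56, 4.7], [0.09, 2.05], [-2.69, 2.69]. Speed limits (rad/s): [2.57, 2.57, 3.14, 3.14, 3.14, 3.14, 3.14].

INTERFACE

Orientations are given as a 3x3 rotation matrix whose columns are the frame's x, y, z axes.
In Python, from station import r, snapshot gives the robot as it stands.
- The arm moves only by the tool servo_tool, never from a script. Its argument "targets" is text: rows parted by semicolons, each of 5 numbers parted by spaces: the finger opening in mm, from 0 to 85.4, then the shift along the tool's x, y, z in units of 25 mm (1.0 is 25 mm), then the turn about the tool's z in units of 6 degrees (1.0 is 6 degrees). A call has 1 to 10 rows; each row is the pose to reach, as a shift and turn from the pose commanded when the call began, along the tool's axes at that moment; what a row does not reach only later rows make up. A row lasts 1/12 s, in which the tool goes at most 41.7 mm and 7.16 degrees, less where a joint would pass 70% of its speed; a pose out of reach is approached as far as the arm can. A call with a gripper value outside its range is refused whole. The fingers move at their own pace and stop on an object; "force" is the grip in N (left out, the last holds). Time passes only in rows, so rows that repeat a pose let the fingers close. It gives the time, the measured TCP pose, the force and the opening at its end, in the units of the state.
- r.state(): the state, without advancing time (a new reading comes with each control period).
- snapshot(name): name is "side" or "top"; returns a dict with "image" (420x560x3 uint8, blue, green, red), "camera_matrix" (3x3 intrinsics, pixels), "rvec" (rotation vector, rad) and "tvec" (3), from world to camera coordinates, as OpenCV has them. Camera axes: x right, y down, z forward; pixel columns grow to the right and rows downward; lengths in m; the calibration is good to about 2 mm. A picture is of the moment at which its call begins. There is no depth.
- r.hand_in(): hands the job in, once; it reports no verdict.
The state is a dict: "clock": time; "qpos": joint angles; "joint_vel": joint speeds; "effort": joint torques, N m; "position": TCP position; "ee_rot": TCP orientation; "force": force on the tool from outside, world axes, zero at the start; "torque": the same for the moment, N m; "opening": finger opening in m.
Only numpy, scipy, OpenCV 4.12 (cv2) and the standard library are available. Lean on these libraries where they do the work, as an engineer would, in place of code of your own. Each camera call takes 0.05 s, during which the arm holds its last target. There are 200 camera calls.

TASK

The amber door of the small light-protection cabinet has been taken off and stored. Lift it out of the grey rack by the end that sticks out (the end with the two hinge knuckles), stand it upright in the groove of the yellow rest block, about centred, and let go; then take it again by its other end, which is clear of the cabinet's hood, and lower both knuckles together over the cabinet's two upright pins until it sits fully down, before you let go. Leave it hanging at rest at any swing angle, do not tip the door over on the way, and leave the things standing around where they are.

Things in the scene. Friction and masses are not known exactly. Their poses are not given: they have to be found in the camera images.
- door_center (a point): centre (half-way up) of the loose door: white frame, amber pane, 140 long (x) x 10 thick (y) x 120 high (z) mm, 0.12-0.23 kg. +x points along it to the hinge end, z up. Pinch its flat top rail (uppermost 34 mm). Two steel knuckles (20 across, 18 high, through hole 10.5 mm) stand on one upright axis 82 mm from the centre in +x; undersides 48 mm below and 32 mm above this point.
- door_leaf: the same door; origin at the middle of the lower edge of its frame, 60 mm below door_center, same axes
- knuckle_low (a point): centre of the lower knuckle's hole at its underside; same axes as the door
- knuckle_high (a point): centre of the upper knuckle's hole at its underside, 80 mm above the lower
- pin_low (a point): foot of the lower hinge pin: top of its shoulder (14 mm across, bracket 10 mm deep below), on which the lower knuckle's underside rests, 40 mm above the worktop. The pin stands 22 mm up, diameter 7.5 mm, last 8 mm tapering to 3 mm. Axes as the cabinet. Pin axis: 16 mm in front of the front face, 15 mm in from the cabinet's -y side. Seated, the door's top is 148 mm up.
- pin_high (a point): foot of the upper hinge pin, 80 mm straight above pin_low; the pin is the same
- light_cabinet: fixed white cabinet, open front to -x, 130 (x) x 170 (y) x 235 mm high; origin: centre of underside. A blue hood (195 to 235 mm up) juts 60 mm out of the front, 44 mm beyond the pin axis: from above only the door's free end can be held while hanging it. Bring the door in from the front, free end to -x, knuckles 22 to 42 mm above the pin feet, below the hood.
- store_rack: fixed grey rack holding the door at the start, door's lower edge 12 mm above the worktop. Axes as the door; origin on the worktop below its centre. Two cheeks, 144 mm high, 14 mm apart, enclose the door's free half (x -87 to -2 mm); the hinge half is open. The door comes straight up out. Behind rack and block stands tall fixed equipment (world x over 0.57, y -0.33 to 0.03 m): keep clear of it.
- rest_block: fixed yellow block with two black lines, 80 (x) x 56 (y) x 38 mm high; origin: centre of underside. A groove 15 mm wide, open at both ends, runs along x, its floor 12 mm above the worktop. The door stands in it either way round, its centre within 30 mm of the block's; the knuckles overhang the end. Rack and block may change places.
- capped_vial: glass vial with blue cap, 25 x 25 x 52 mm, bystander; origin at its underside
- beaker: clear beaker, 52 x 52 x 70 mm, bystander; origin at its underside
- lab_timer: white timer, 32 x 63 x 58 mm, bystander; origin at its underside
- blue_cap: loose blue bottle cap, 33 x 33 x 22 mm, bystander; origin at its underside
Things that resemble listed ones, but are neither listed nor needed, are in the scene too. There is more than one size of the rest_block; the one meant has the size given above.

How it is judged:
By the outcome, as a careful person would: the job done as asked, in the order asked, and still so for the second after the job is handed in, with the robot touching nothing.
It also fails if it takes over 72 s, if anything falls off the work surface, if the arm or the gripper's body presses on something with over 40 N, if the wrist force passes 120 N, or if a joint passes its speed limit or range.

## Working session

There is one attempt and no reset: what is moved stays moved. The work goes in short steps, Python scripts to look and compute and a tool call to move; the robot and the scene stay as the last step left them, time stands still between calls to the robot, and variables do not carry over. Pictures are saved under pics/ and viewed, about 8 in all and at most 12, crops included, and the job is handed in when it is done.

Besides the shell and the picture viewer there is one more tool, called by a JSON object that holds its "op" and its "data", one argument or row to a line. servo_tool: Moves the arm, as the interface text tells. Its arguments: {"type":"object","properties":{"targets":{"type":"string"},"force":{"type":"number"}},"required":["targets"]}

```bash
ls; mkdir -p pics; python3 - <<'E'
from station import r,snapshot
import cv2,numpy as np
for n in("side","top"):
    s=snapshot(n); cv2.imwrite(f"pics/{n}0.png",s["image"])
    R=cv2.Rodrigues(np.array(s["rvec"]))[0]; print(n,(-R.T@np.array(s["tvec"]).ravel()).round(3),R.round(2).tolist(),np.array(s["camera_matrix"]).round(0).tolist())
print(r.state())
E
```

```text
pics
side [0.233 0.545 1.353] [[-0.84, -0.55, -0.01], [-0.48, 0.75, -0.46], [0.26, -0.38, -0.89]] [[452.0, 0.0, 275.0], [0.0, 452.0, 211.0], [0.0, 0.0, 1.0]]
top [ 0.475 -0.002  1.412] [[-0.02, -1.0, -0.02], [-1.0, 0.02, -0.08], [0.08, 0.02, -1.0]] [[425.0, 0.0, 280.0], [0.0, 425.0, 210.0], [0.0, 0.0, 1.0]]
{'clock': 0.1, 'qpos': array([-1.1079333 ,  0.32174509, -0.07010033,  1.45155118,  0.02256987,
        1.37081835, -0.05690301]), 'joint_vel': array([-0.00075919, -0.00188253,  0.00041491, -0.00181018,  0.00275653,
       -0.0005651 ,  0.00064979]), 'effort': array([-4.19601620e-04, -4.94880116e+01, -3.84076098e-01, -3.15211701e+01,
        1.30660555e-02,  7.45717669e-03, -8.35727946e-06]), 'position': array([0.28183006, 0.58521849, 0.24933634]), 'ee_rot': array([[ 4.33820494e-01,  9.00999052e-01, -6.98323981e-04],
       [ 9.00997653e-01, -4.33821052e-01, -1.58852294e-03],
       [-1.73420531e-03,  5.99455386e-05, -9.99998494e-01]]), 'force': array([ 0.05045973,  0.09139131, -0.09145663]), 'torque': array([-0.00423789,  0.05212361, -0.01129892]), 'opening': 0.08532429121064097}
```

View pics/side0.png

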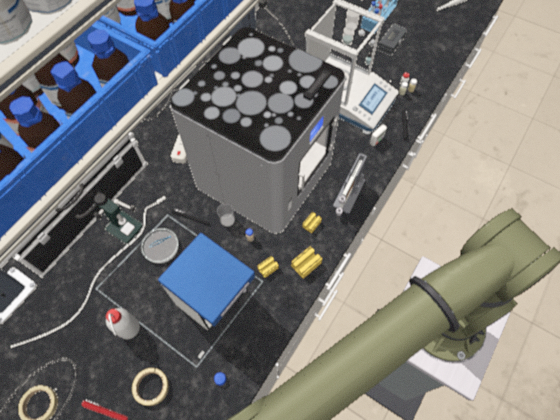

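View pics/top0.png

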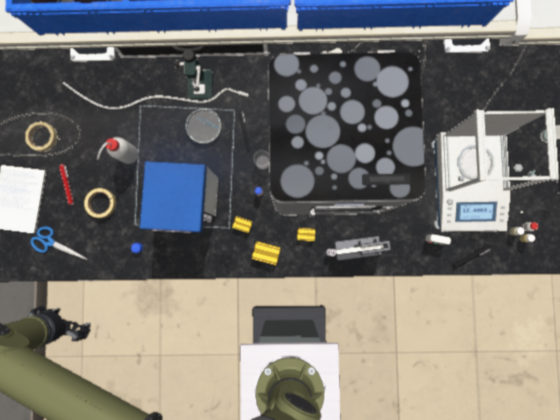

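The side view shows the cabinet with its blue hood at about (207,275), three yellow blocks at (312,222), (267,267) and (307,262), and the rack at (350,183). In the top view, the cabinet is at (175,195), the blocks at (266,253), (243,225) and (306,235), and the rack at (358,248).

```bash
cat > h.py <<'E'
from station import r,snapshot
import cv2,numpy as np
class V:
    def __init__(s,n):
        d=snapshot(n); s.im=d["image"]; s.K=np.array(d["camera_matrix"],float); s.rv=np.array(d["rvec"],float); s.t=np.array(d["tvec"],float).ravel()
        s.R=cv2.Rodrigues(s.rv)[0]; s.c=-s.R.T@s.t
    def at(s,uv,z):
        uv=np.atleast_2d(np.array(uv,float)); d=(np.c_[uv,np.ones(len(uv))]@np.linalg.inv(s.K).T)@s.R
        return s.c+d*((z-s.c[2])/d[:,2])[:,None]
    def px(s,p): return cv2.projectPoints(np.atleast_2d(np.array(p,float)),s.rv,s.t,s.K,None)[0][:,0]
    def crop(s,x,y,w,h,k): return cv2.resize(s.im[y:y+h,x:x+w],None,fx=k,fy=k,interpolation=cv2.INTER_CUBIC)
def blobs(v,lo,hi,z,mn=40):
    m=cv2.inRange(cv2.cvtColor(v.im,cv2.COLOR_BGR2HSV),lo,hi)
    m=cv2.morphologyEx(m,cv2.MORPH_CLOSE,np.ones((5,5)))
    for c in cv2.findContours(m,0,2)[0]:
        if cv2.contourArea(c)<mn: continue
        P=(v.at(c[:,0],z)[:,:2]*1000).astype(np.float32); q=cv2.minAreaRect(P)
        e=cv2.boxPoints(q); L=max((e[1]-e[0],e[2]-e[1]),key=np.linalg.norm)
        print(c[:,0].mean(0).round(),"ctr",np.round(q[0],1),"size",np.round(q[1],1),"long axis deg",round(np.degrees(np.arctan2(L[1],L[0]))%180,1))
E
python3 - <<'E'
from h import *
a=V("top");b=V("side")
for v in(a,b):
    print("yellow");blobs(v,(20,120,90),(35,255,255),.038)
    print("blue");blobs(v,(100,130,60),(118,255,255),.235,60)
A=a.crop(225,205,175,70,4.5);B=b.crop(240,145,140,140,2.5);C=b.crop(150,225,115,105,3)
o=np.zeros((600,800,3),np.uint8)
o[:315,:787]=A[:315,:787]; B=cv2.resize(b.im[150:280,245:385],None,fx=2.15,fy=2.15,interpolation=2);o[318:318+B.shape[0],:B.shape[1]]=B
C=cv2.resize(b.im[230:325,155:260],None,fx=2.9,fy=2.9,interpolation=2);o[318:318+C.shape[0],400:400+C.shape[1]]=C
cv2.imwrite("pics/z1.png",o)
cv2.imwrite("pics/t.png",a.im);cv2.imwrite("pics/s.png",b.im)
E
```

```text
yellow
[267. 253.] ctr [448.5  68.3] size [85.8 62. ] long axis deg 74.0
[308. 235.] ctr [505.2 -62.4] size [58.  41.9] long axis deg 88.9
[242. 224.] ctr [542.  144.5] size [60.5 41.9] long axis deg 70.7
blue
[136. 246.] ctr [473.5 416.2] size [30.9 27.6] long axis deg 89.1
[ 45. 239.] ctr [500.4 677.8] size [60.6 71.6] long axis deg 135.8
[175. 200.] ctr [613.3 315.9] size [176.4 192.6] long axis deg 175.9
[386.  16.] ctr [1127.6 -344.9] size [620.9  84. ] long axis deg 88.5
[127.  23.] ctr [1138.4  396.3] size [827.2 100. ] long axis deg 88.5
yellow
[268. 266.] ctr [534.8 152.5] size [59.9 46.9] long axis deg 70.0
[305. 259.] ctr [443.7  74.1] size [89.8 67.3] long axis deg 74.5
[313. 222.] ctr [499.4 -51.8] size [65.7 44.9] long axis deg 85.2
blue
[219. 378.] ctr [430.9 503.2] size [25.3 28.9] long axis deg 153.7
[208. 279.] ctr [608.6 320.9] size [172.8 198.8] long axis deg 175.9
[ 25. 110.] ctr [1429.2  192.7] size [ 72.7 132.9] long axis deg 161.1
[90. 85.] ctr [1335.5  -34.2] size [ 379.1 1140.7] long axis deg 90.4
```

View pics/z1.png

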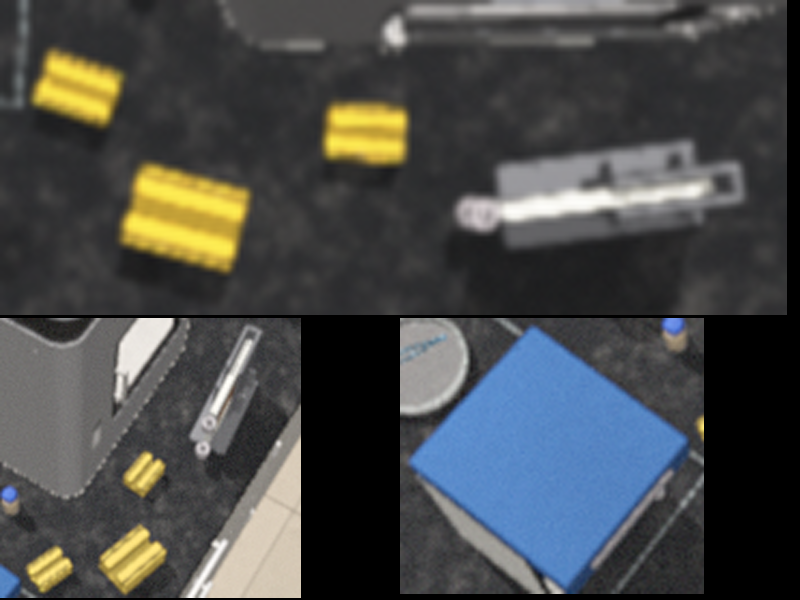

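The crop shows the big block, whose groove points about 74°, at (185,217). The rack holds the door with its knuckles toward +y, at (475,213). Next I measure the door line and look at the cabinet front.

```bash
python3 - <<'E'
from h import *
a=V("top");b=V("side")
for v,(x,y,w,h) in((a,(322,236,80,26)),(b,(325,145,45,75))):
    hsv=cv2.cvtColor(v.im,cv2.COLOR_BGR2HSV)[y:y+h,x:x+w]
    m=cv2.inRange(hsv,(0,0,165),(180,70,255))
    n,l,s,c=cv2.connectedComponentsWithStats(m)
    for k in range(1,n):
        if s[k,4]<15: continue
        uv=np.argwhere(l==k)[:,::-1]+[x,y]; P=v.at(uv,.132)[:,:2]*1000
        f=cv2.fitLine(P.astype(np.float32),cv2.DIST_L2,0,.01,.01).ravel(); t=(P-f[2:])@f[:2]
        print(s[k],"ang",np.degrees(np.arctan2(f[1],f[0]))%180,"ends",(f[2:]+t.min()*f[:2]).round(1),(f[2:]+t.max()*f[:2]).round(1),"len",np.ptp(t))
A=cv2.resize(a.im[150:240,130:225],None,fx=4.1,fy=4.1,interpolation=2);B=cv2.resize(b.im[230:325,155:260],None,fx=3.9,fy=3.9,interpolation=2)
o=np.zeros((600,800,3),np.uint8);o[:A.shape[0],:A.shape[1]]=A;o[:B.shape[0],390:390+B.shape[1]]=B
C=cv2.resize(a.im[232:266,322:402],None,fx=5,fy=5,interpolation=2);o[410:410+C.shape[0],:C.shape[1]]=C
D=cv2.resize(b.im[145:220,325:372],None,fx=2.6,fy=2.6,interpolation=2);o[400:400+D.shape[0],450:450+D.shape[1]]=D
cv2.imwrite("pics/z2.png",o)
# hood corner pixels
for v in(a,b):
    m=cv2.inRange(cv2.cvtColor(v.im,cv2.COLOR_BGR2HSV),(100,130,120),(118,255,255));c=max([c for c in cv2.findContours(m[:,:260][120:],0,2)[0]],key=cv2.contourArea)+[0,120]
    p=cv2.approxPolyDP(c,4,True)[:,0];print(p.tolist(),(v.at(p,.235)*1000).round(0)[:,:2].tolist())
E
```

```text
[  5   9  56  11 240] ang 95.43143 ends [ 449.1 -120. ] [ 464.7 -284.3] len 165.07304036222973
[  9  15  29  54 265] ang 96.50692 ends [439.2 -79.3] [ 462.9 -287.4] len 209.45146549056705
[[146, 161], [140, 227], [198, 231], [204, 165]] [[714.0, 392.0], [529.0, 407.0], [515.0, 245.0], [700.0, 228.0]]
[[0, 236], [117, 120], [58, 120], [62, 124], [32, 153], [0, 120], [0, 132], [25, 157], [0, 181]] [[1154.0, 535.0], [1156.0, 62.0], [1313.0, 162.0], [1291.0, 167.0], [1287.0, 295.0], [1468.0, 261.0], [1431.0, 293.0], [1294.0, 316.0], [1292.0, 415.0]]
```

View pics/z2.png

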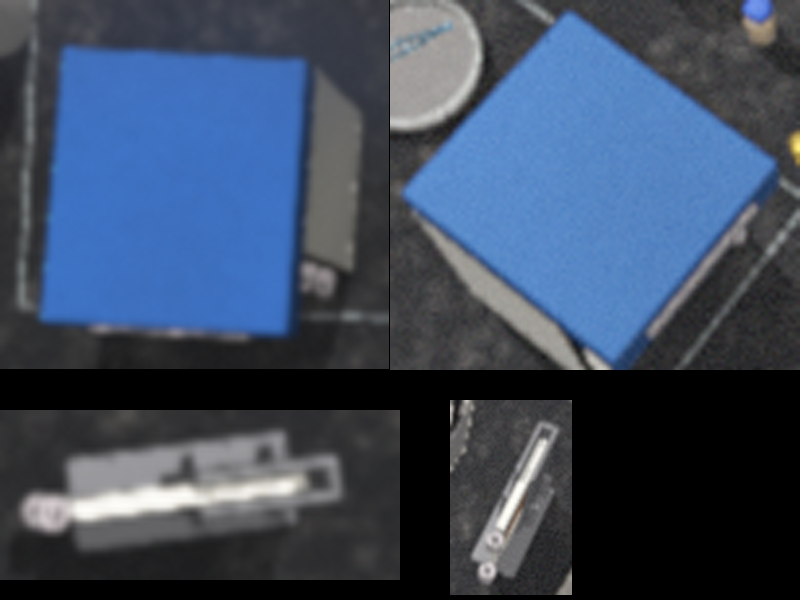

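{"op": "servo_tool", "data": {
  "targets": "85 0 0 -2 0; 85 -1.5 0 -3 0; 85 -3 0 -3 0; 85 -4.5 0 -3 0; 85 -6 0 -3 0; 85 -7.5 0 -3 0; 85 -9 0 -3 0",
  "force": 60
}}

```text
clock: 0.88
position: [0.1836, 0.3812, 0.3252]
ee_rot: [[0.434, 0.901, 0.0], [0.901, -0.434, 0.0], [0.0, 0.0, -1.0]]
force: [0.4, -0.5, 0.4]
opening: 0.0849
```

The crop shows the door's white rail from about (337,252) to (383,247) in the top view, with the knuckles on the +y side. The cabinet yaw is about -4.7°, and its brackets can be seen near (208,218).

{"op": "servo_tool", "data": {
  "targets": "85 -0.4 1.5 0 1; 85 -0.8 3 0 2; 85 -1.2 4.5 0 3; 85 -1.6 6 0 4; 85 -2 7.5 0 5; 85 -2.4 9 0 6; 85 -2.8 10.5 0 7; 85 -3.2 12 0 8; 85 -3.6 13.5 0 9; 85 -3.7 13.6 0 9.73"
}}

```text
clock: 1.72
position: [0.4552, 0.1454, 0.3254]
ee_rot: [[0.996, 0.088, 0.003], [0.088, -0.996, -0.003], [0.003, 0.003, -1.0]]
force: [-0.6, -0.9, 0.8]
opening: 0.0855
```

{"op": "servo_tool", "data": {
  "targets": "85 -0.2 1.6 0 0; 85 -0.4 3.2 0 0; 85 -0.5 4.8 0 0; 85 -0.7 6.4 0 0; 85 -0.9 8 0 0; 85 -1.1 9.6 0.5 0; 85 -1.3 11.2 1.5 0; 85 -1.4 12.7 2.5 0; 85 -1.4 12.9 4 0; 85 -1.4 12.9 4.6 0"
}}

```text
clock: 2.55
position: [0.4465, -0.1761, 0.2073]
ee_rot: [[0.995, 0.096, -0.003], [0.096, -0.995, -0.0], [-0.003, 0.0, -1.0]]
force: [-1.4, 1.4, -0.0]
opening: 0.0851
```

```bash
cat > look.py <<'E'
from h import *
import sys
def look(name,p,hw=35,k=5):
    "crop both views round world point p"
    o=[]
    for n in("top","side"):
        v=V(n);u,w=v.px(p)[0].astype(int);x=max(u-hw,0);y=max(w-hw,0)
        o.append(cv2.resize(v.im[y:y+2*hw,x:x+2*hw],(390,390),interpolation=2));print(n,"crop origin",x,y,"scale",round(390/2/hw,2))
    cv2.imwrite(f"pics/{name}.png",np.hstack(o)); s=r.state();print(s["position"].round(4),np.degrees(np.arctan2(*s["ee_rot"][[1,0],0])).round(2),s["force"].round(1),s["clock"],s["opening"].round(4),s["qpos"].round(2))
if __name__=="__main__": look(sys.argv[1],[float(x) for x in sys.argv[2:5]],int(sys.argv[5]))
E
python3 look.py g1 .455 -.19 .132 35
```

```text
top crop origin 315 214 scale 5.57
side crop origin 313 147 scale 5.57Traceback (most recent call last):
  File "look.py", line 10, in <module>
    if __name__=="__main__": look(sys.argv[1],[float(x) for x in sys.argv[2:5]],int(sys.argv[5]))
                             ~~~~^^^^^^^^^^^^^^^^^^^^^^^^^^^^^^^^^^^^^^^^^^^^^^^^^^^^^^^^^^^^^^^^
  File "look.py", line 9, in look
    cv2.imwrite(f"pics/{name}.png",np.hstack(o)); s=r.state();print(s["position"].round(4),np.degrees(np.arctan2(*s["ee_rot"][[1,0],0])).round(2),s["force"].round(1),s["clock"],s["opening"].round(4),s["qpos"].round(2))
                                                                                                                                                                                 ^^^^^^^^^^^^^^^^^^
AttributeError: 'float' object has no attribute 'round'
```

View pics/g1.png

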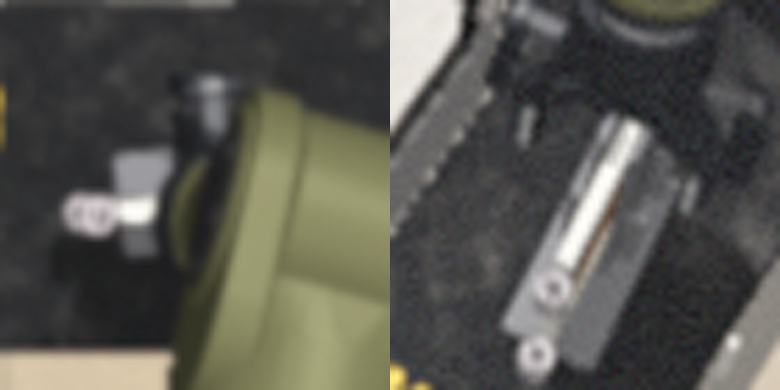

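The gripper straddles the rail. The upper knuckle shows at about (100,213) in the top crop and (552-390,288) in the side crop.

```bash
sed -i 's/s\["opening"\].round(4)/round(s["opening"],4)/' look.py; python3 - <<'E'
from h import *
a=V("top");b=V("side")
print("up knuckle",a.at([[333,252.2]],.122)[0].round(4),b.at([[342.1,198.7]],.122)[0].round(4))
print("low kn",a.at([[315+82/5.57,252.2]],.042)[0].round(4),b.at([[313+147/5.57,147+354/5.57]],.042)[0].round(4))
print("pins from top",a.at([[130+308/4.1,150+275/4.1],[130+327/4.1,150+283/4.1]],.135).round(4),a.at([[130+308/4.1,150+275/4.1],[130+327/4.1,150+283/4.1]],.055).round(4))
p=[[.558,.252,.142],[.558,.252,.12],[.558,.252,.06],[.558,.252,.04]]
print(a.px(p).round(1).tolist(),b.px(p).round(1).tolist())
s=r.state();print(s["position"],s["opening"],s["qpos"].round(2))
E
```

```text
up knuckle [ 0.4488 -0.1389  0.122 ] [ 0.4446 -0.1348  0.122 ]
low kn [ 0.4473 -0.1369  0.042 ] [ 0.444  -0.1354  0.042 ]
pins from top [[0.5602 0.2447 0.135 ]
 [0.5541 0.2307 0.135 ]] [[0.5656 0.2602 0.055 ]
 [0.5591 0.2453 0.055 ]]
[[202.3, 217.7], [203.7, 218.1], [207.4, 219.3], [208.6, 219.7]] [[240.3, 277.2], [240.9, 279.8], [242.5, 286.4], [243.0, 288.5]]
[ 0.44936013 -0.17196276  0.21100821] 0.08537240170383803 [-0.45 -0.05  0.75  1.93  0.03  1.24  0.39]
```

{"op": "servo_tool", "data": {
  "targets": "85 0.05 0.4 0.5 0; 85 0.05 0.4 1.2 0; 85 0.05 0.4 2 0; 85 0.05 0.4 2.8 0; 85 0.05 0.4 3.3 0; 85 0.05 0.4 3.5 0; 40 0.05 0.4 3.5 0; 20 0.05 0.4 3.5 0; 0 0.05 0.4 3.5 0; 0 0.05 0.4 3.5 0",
  "force": 70
}}

```text
clock: 3.58
position: [0.4523, -0.1822, 0.1241]
ee_rot: [[0.995, 0.103, 0.002], [0.103, -0.995, 0.0], [0.002, 0.0, -1.0]]
force: [-0.1, -0.1, 0.0]
opening: 0.0382
```

{"op": "servo_tool", "data": {
  "targets": "0 0 0 0 0; 0 0 0 0 0; 0 0 0 0 0; 0 0 0 0 0; 0 0 0 0 0; 0 0 0 0 0; 0 0 0 0 0"
}}

```text
clock: 4.17
position: [0.452, -0.1822, 0.1235]
ee_rot: [[0.995, 0.103, 0.002], [0.103, -0.995, 0.0], [0.002, 0.0, -1.0]]
force: [1.1, 0.1, 5.8]
opening: 0.0086
```

{"op": "servo_tool", "data": {
  "targets": "0 0 0 -0.3 0; 0 0 0 -0.8 0; 0 0 0 -1.4 0; 0 0 0 -2 0; 0 0 0 -2.6 0; 0 0 0 -3.3 0; 0 0 0 -4 0; 0 0 0 -4.8 0; 0 0 0 -5.6 0; 0 0 0 -6.4 0"
}}

```text
clock: 5.0
position: [0.4504, -0.1822, 0.2834]
ee_rot: [[0.995, 0.102, -0.002], [0.102, -0.995, 0.0], [-0.002, -0.0, -1.0]]
force: [-0.3, -0.4, -2.3]
opening: 0.0088
```

```bash
python3 look.py g2 .455 -.19 .25 45
```

```text
top crop origin 311 205 scale 4.33
side crop origin 308 116 scale 4.33
[ 0.4523 -0.1829  0.2855] 5.88 [ 0.7  0.3 -1. ] 5.1 0.0089 [-0.45 -0.09  0.75  1.81  0.06  1.39  0.38]
```

View pics/g2.png

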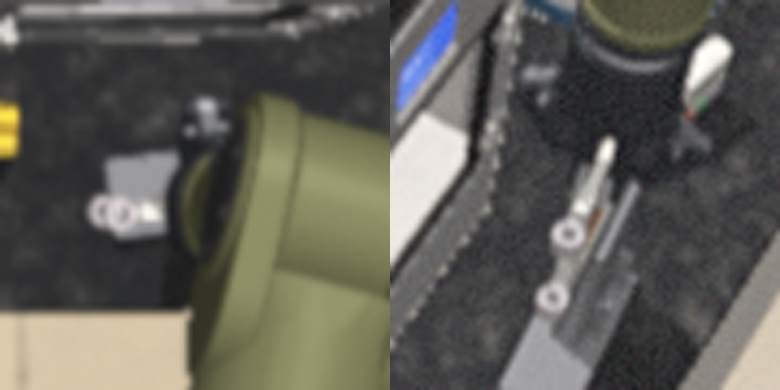

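The door is out of the rack and hanging straight, with the knuckles at top (339,254) and side (349,170). Next is carrying it over the big block.

{"op": "servo_tool", "data": {
  "targets": "0 0.1 -0.6 0 0.2; 0 0.3 -1.8 0 0.6; 0 0.4 -3.2 0 1; 0 0.6 -4.6 0 1.5; 0 0.7 -6 0 2; 0 0.9 -7.4 0 2.5; 0 1.1 -8.8 0 3; 0 1.3 -10 0 3.4; 0 1.4 -10.9 0.4 3.6; 0 1.4 -11.4 0.8 3.6"
}}

```text
clock: 5.93
position: [0.456, 0.108, 0.2612]
ee_rot: [[0.964, -0.267, -0.001], [-0.267, -0.964, -0.0], [-0.001, 0.001, -1.0]]
force: [0.1, 0.2, -1.6]
opening: 0.009
```

```bash
python3 - <<'E'
from h import *
a=V("top");b=V("side");A=cv2.resize(a.im[215:285,215:300],(470,387),interpolation=2);B=cv2.resize(b.im[205:285,265:335],(330,377),interpolation=2)
o=np.zeros((390,800,3),np.uint8);o[:387,:470]=A;o[:377,470:]=B;cv2.imwrite("pics/b1.png",o)
for v in(a,b): blobs(v,(20,120,90),(35,255,255),.038)
s=r.state();print(s["position"],np.degrees(np.arctan2(s["ee_rot"][1,0],s["ee_rot"][0,0])),s["qpos"].round(2),s["clock"],s["force"])
E
```

```text
[268. 262.] ctr [421.   64.7] size [60.8 11.6] long axis deg 75.2
[268. 248.] ctr [464.9  62.4] size [80.5 29.6] long axis deg 75.2
[307. 235.] ctr [505.2 -62.4] size [58.  41.9] long axis deg 88.9
[242. 222.] ctr [543.3 144.4] size [61.4 40.8] long axis deg 75.1
[268. 266.] ctr [534.8 151.6] size [61.8 46.5] long axis deg 71.3
[308. 261.] ctr [438.6  74.8] size [95.3 57.4] long axis deg 76.8
[0.45456238 0.10618765 0.25953877] -15.437842285352573 [-0.66 -0.09  0.36  1.88  0.03  1.35 -0.58] 6.0333 [ 0.3762643   0.72531854 -1.4096302 ]
```

View pics/b1.png

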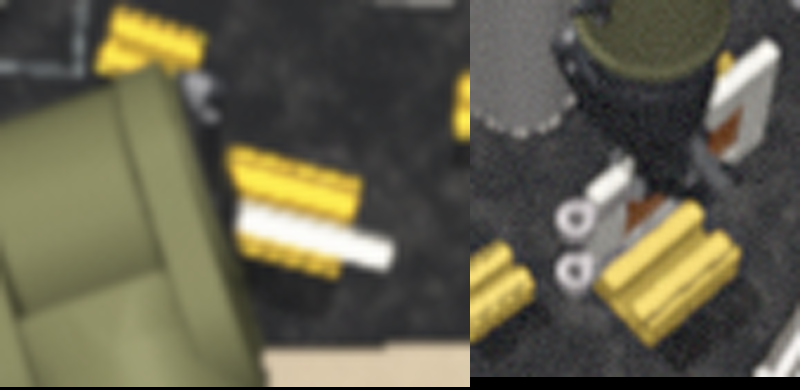

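The door hovers over the block. Its knuckles show in the side view near (287,251), and the white rail is visible from the top.

```bash
python3 - <<'E'
from h import *
a=V("top");b=V("side");s=r.state();p=s["position"];zt=p[2]+.0085
for v,f,box in((a,"t",(245,235,45,35)),(b,"s",(285,240,45,45))):
    im=cv2.imread(f"pics/{f}.png");m=cv2.inRange(cv2.cvtColor(im,cv2.COLOR_BGR2HSV),(20,120,90),(35,255,255))
    x,y,w,h=box;mm=np.zeros_like(m);mm[y:y+h,x:x+w]=m[y:y+h,x:x+w]
    # long edges of the block: project contour on axis perpendicular
    c=max(cv2.findContours(cv2.morphologyEx(mm,3,np.ones((5,5))),0,1)[0],key=cv2.contourArea)[:,0]
    P=v.at(c,.038)[:,:2]*1000
    for ang in(74,75):
        d=np.array([np.cos(np.radians(ang)),np.sin(np.radians(ang))]);n=np.array([d[1],-d[0]])
        t=P@d;q=P@n;M=np.median(t);core=abs(t-(t.max()+t.min())/2)<28
        for sgn in(1,-1):
            e=core&(sgn*(q-(q.max()+q.min())/2)>20);k=np.polyfit(t[e],q[e],1);print(f,ang,"edge tilt",np.degrees(k[0]).round(2),"off",np.polyval(k,(t.max()+t.min())/2).round(1),end=" ")
        print("t range",t.min().round(1),t.max().round(1))
v=a;hsv=cv2.cvtColor(v.im,cv2.COLOR_BGR2HSV);m=np.zeros(hsv.shape[:2],np.uint8);m[245:270,258:292]=cv2.inRange(hsv,(0,0,150),(180,60,255))[245:270,258:292]
uv=np.argwhere(m)[:,::-1];P=v.at(uv,zt)[:,:2]*1000;f=cv2.fitLine(P.astype(np.float32),2,0,.01,.01).ravel()
print("door top ang",np.degrees(np.arctan2(f[1],f[0]))%180,"pt",f[2:],len(uv),"t far",((P)@[.267,.9637]).min())
d=np.array([.267,.9637]);n=np.array([d[1],-d[0]]);print("door n off",(f[2:]@n).round(1),"tcp n off",(p[:2]*1000@n).round(1),"tcp t",(p[:2]*1000@d).round(1))
print("knuckle side",b.at([[287.3,251.2]],p[2]-.0015)[0]*1000,p)
E
```

```text
t 74 edge tilt -0.18 off 441.9 t 74 edge tilt 0.51 off 382.7 t range 146.4 232.2
t 75 edge tilt 0.81 off 445.2 t 75 edge tilt 0.99 off 385.8 t range 139.5 224.7
s 74 edge tilt 1.07 off 437.3 s 74 edge tilt -0.29 off 373.4 t range 148.4 238.5
s 75 edge tilt 2.06 off 440.6 s 75 edge tilt 0.71 off 376.7 t range 141.3 231.1
door top ang 73.89642 pt [439.45514  40.57605] 150 t far 118.49360298590811
door n off 412.7 tcp n off 412.2 tcp t 221.2
knuckle side [464.28214742 155.7534006  260.26665279] [0.45627354 0.10313496 0.26176665]
```

{"op": "servo_tool", "data": {
  "targets": "0 0 0 0.5 0; 0 0 0 1.2 0; 0 0 0 2 0; 0 0 0 2.8 0; 0 0 0 3.4 0; 0 0 0 3.8 0; 0 0 0 4 0; 0 0 0 4 0; 0 0 0 4 0"
}}

```text
clock: 6.88
position: [0.4574, 0.1044, 0.1636]
ee_rot: [[0.962, -0.271, 0.001], [-0.271, -0.962, 0.0], [0.001, -0.001, -1.0]]
force: [-0.3, -0.6, -1.5]
opening: 0.0085
```

```bash
cat > st.py <<'E'
from station import r
import numpy as np
s=r.state();p=s["position"]*1000;R=s["ee_rot"]
print("pos",p.round(1),"yaw",np.degrees(np.arctan2(R[1,0],R[0,0])).round(2),"n74,t74",(p[:2]@[.9613,-.2756]).round(1),(p[:2]@[.2756,.9613]).round(1),"F",s["force"].round(1),"T",s["torque"].round(2),s["clock"],round(s["opening"],4),"q7",s["qpos"][6].round(2))
E
python3 st.py
```

```text
pos [457.4 104.4 163.6] yaw -15.75 n74,t74 410.9 226.4 F [-0.3 -0.6 -1.5] T [ 0.04 -0.01  0.01] 6.8833 0.0085 q7 -0.56
```

{"op": "servo_tool", "data": {
  "targets": "0 0.02 0 0.3 0; 0 0.02 0 0.6 0; 0 0.02 0 0.9 0; 0 0.02 0 1.1 0; 0 0.02 0 1.3 0; 0 0.02 0 1.4 0; 0 0.02 0 1.45 0; 0 0.02 0 1.5 0; 0 0.02 0 1.55 0; 0 0.02 0 1.57 0"
}}

```text
clock: 7.72
position: [0.4574, 0.1049, 0.1236]
ee_rot: [[0.963, -0.27, 0.0], [-0.27, -0.963, 0.0], [0.0, -0.0, -1.0]]
force: [-0.7, 0.3, -1.1]
opening: 0.0085
```

```bash
python3 st.py; python3 look.py b2 .448 .069 .06 40
```

```text
pos [457.4 104.9 123.6] yaw -15.69 n74,t74 410.8 226.9 F [-0.7  0.3 -1.1] T [ 0.01 -0.02 -0.01] 7.7167 0.0085 q7 -0.54
top crop origin 225 213 scale 4.88
side crop origin 266 216 scale 4.88
[0.4573 0.1048 0.1237] -15.69 [-0.2  0.3 -1.3] 7.8167 0.0089 [-0.65  0.04  0.38  2.05 -0.02  1.06 -0.54]
```

View pics/b2.png

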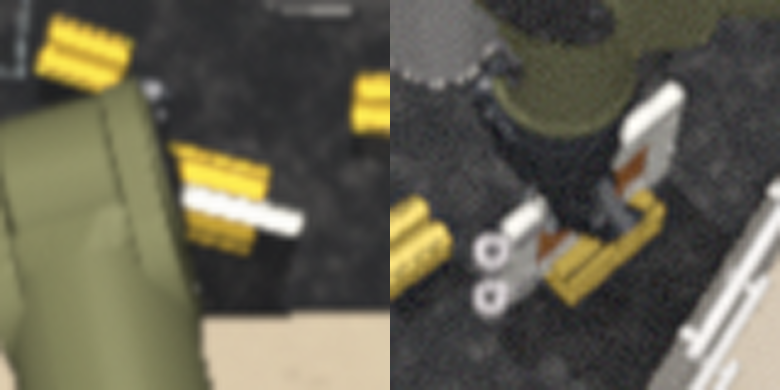

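The door sits in the groove at about the block's centre and isn't bearing on the floor yet (the force reading is just its weight). I ease it down.

{"op": "servo_tool", "data": {
  "targets": "0 0 0 0.03 0; 0 0 0 0.06 0; 0 0 0 0.06 0"
}}

```text
clock: 8.07
position: [0.4578, 0.105, 0.1234]
ee_rot: [[0.963, -0.27, 0.001], [-0.27, -0.963, 0.001], [0.001, -0.001, -1.0]]
force: [-2.6, -0.6, 6.4]
opening: 0.0088
```

```bash
python3 st.py
```

```text
pos [457.8 105.  123.4] yaw -15.69 n74,t74 411.2 227.1 F [-2.6 -0.6  6.4] T [-0.14  0.61  0.01] 8.0667 0.0088 q7 -0.54
```

{"op": "servo_tool", "data": {
  "targets": "0 0 0 0.02 0; 14 0 0 0.02 0; 18 0 0 0.02 0; 24 0 0 0.02 0; 32 0 0 0.02 0; 42 0 0 0.02 0; 55 0 0 0.02 0; 70 0 0 0.02 0; 85 0 0 0.02 0; 85 0 0 0.02 0",
  "force": 25
}}

```text
clock: 8.9
position: [0.4572, 0.1048, 0.1216]
ee_rot: [[0.963, -0.271, 0.0], [-0.271, -0.963, 0.0], [0.0, -0.0, -1.0]]
force: [0.7, 0.7, -0.3]
opening: 0.0852
```

{"op": "servo_tool", "data": {
  "targets": "85 0 0 -0.6 0; 85 0 0 -1.6 0; 85 0 0 -2.8 0; 85 0 0 -4 0; 85 0 0 -4 0; 85 0 0 -4 0"
}}

```text
clock: 9.4
position: [0.4584, 0.1052, 0.2234]
ee_rot: [[0.963, -0.27, 0.004], [-0.27, -0.963, 0.002], [0.003, -0.003, -1.0]]
force: [-0.6, 0.2, -0.3]
opening: 0.0849
```

```bash
python3 st.py; python3 look.py b3 .448 .069 .1 40
```

```text
pos [458.4 105.2 223.4] yaw -15.69 n74,t74 411.7 227.4 F [-0.6  0.2 -0.3] T [0.01 0.05 0.02] 9.4 0.0849 q7 -0.58
top crop origin 224 213 scale 4.88
side crop origin 266 211 scale 4.88
[0.4567 0.1047 0.2208] -15.69 [ 0.6  0.7 -0.3] 9.5 0.0845 [-0.66 -0.06  0.37  1.93  0.02  1.27 -0.58]
```

View pics/b3.png

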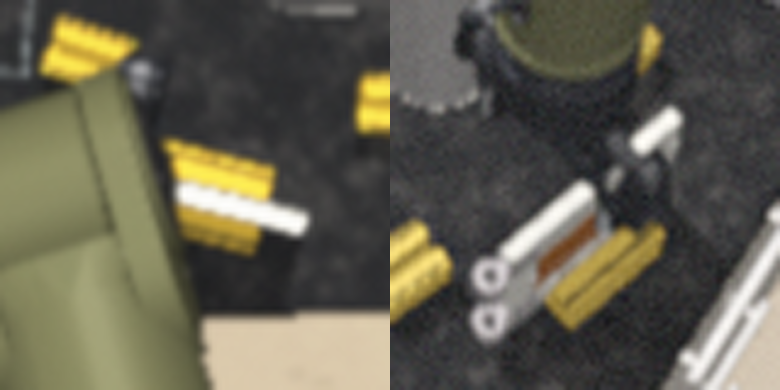

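The door stands upright in the groove. I move to its free end, 81 mm further along.

{"op": "servo_tool", "data": {
  "targets": "85 0 0.6 0 0; 85 0 1.4 0 0; 85 0 2.2 0 0; 85 0 2.9 0 0; 85 0 3.24 0 0; 85 0 3.24 0.6 0; 85 0 3.24 1.4 0; 85 0 3.24 2 0; 85 0 3.24 2 0"
}}

```text
clock: 10.25
position: [0.4325, 0.0261, 0.168]
ee_rot: [[0.963, -0.271, -0.007], [-0.271, -0.963, -0.002], [-0.006, 0.004, -1.0]]
force: [-1.1, -0.6, -0.2]
opening: 0.0852
```

```bash
python3 st.py
```

```text
pos [432.5  26.1 168. ] yaw -15.71 n74,t74 408.5 144.3 F [-1.1 -0.6 -0.2] T [-0.02  0.05 -0.01] 10.25 0.0852 q7 -0.44
```

{"op": "servo_tool", "data": {
  "targets": "85 0.05 0 0.5 0; 85 0.05 0 1 0; 85 0.05 0 1.5 0; 85 0.05 0 1.92 0; 85 0.05 0 1.92 0; 85 0.05 0 1.92 0"
}}

```text
clock: 10.75
position: [0.4363, 0.0264, 0.1235]
ee_rot: [[0.963, -0.27, -0.001], [-0.27, -0.963, -0.0], [-0.001, 0.001, -1.0]]
force: [-0.5, -0.5, -0.1]
opening: 0.0848
```

```bash
python3 st.py
```

```text
pos [436.3  26.4 123.5] yaw -15.69 n74,t74 412.1 145.6 F [-0.5 -0.5 -0.1] T [-0.06 -0.04  0.05] 10.75 0.0848 q7 -0.41
```

{"op": "servo_tool", "data": {
  "targets": "60 -0.02 0 0 0; 40 -0.02 0 0 0; 25 -0.02 0 0 0; 18 -0.02 0 0 0; 14 -0.02 0 0 0; 11 -0.02 0 0 0; 0 -0.02 0 0 0; 0 -0.02 0 0 0; 0 -0.02 0 0 0; 0 -0.02 0 0 0",
  "force": 40
}}

```text
clock: 11.58
position: [0.4363, 0.0265, 0.1238]
ee_rot: [[0.963, -0.271, 0.0], [-0.271, -0.963, 0.0], [0.0, -0.0, -1.0]]
force: [-0.2, -0.3, 2.8]
opening: 0.0092
```

{"op": "servo_tool", "data": {
  "targets": "0 0 0 0 0; 0 0 0 0 0; 0 0 0 0 0",
  "force": 80
}}

```text
clock: 11.83
position: [0.4364, 0.0265, 0.1239]
ee_rot: [[0.963, -0.271, 0.001], [-0.271, -0.963, 0.0], [0.001, -0.0, -1.0]]
force: [-0.9, -0.2, 6.1]
opening: 0.0085
```

{"op": "servo_tool", "data": {
  "targets": "0 0 0 -0.2 0; 0 0 0 -0.6 0; 0 0 0 -1 0; 0 0 0 -1.5 0; 0 0 0 -2 0; 0 0 0 -2.4 0; 0 0 0 -2.4 0; 0 0 0 -2.4 0"
}}

```text
clock: 12.5
position: [0.4364, 0.0268, 0.1842]
ee_rot: [[0.963, -0.27, 0.001], [-0.27, -0.963, 0.001], [0.001, -0.001, -1.0]]
force: [-0.7, 0.2, -1.8]
opening: 0.0085
```

```bash
python3 st.py
```

```text
pos [436.4  26.8 184.2] yaw -15.68 n74,t74 412.1 146.0 F [-0.7  0.2 -1.8] T [-0.12  0.   -0.02] 12.5 0.0085 q7 -0.44
```

The door is lifted by its free end. I check the pins in the earlier unobstructed pictures before moving in.

```bash
python3 - <<'E'
import cv2,numpy as np
a=cv2.imread("pics/t.png")[205:235,190:220];b=cv2.imread("pics/s.png")[265:300,225:260]
f=lambda x:cv2.resize(x,(390,390),interpolation=cv2.INTER_CUBIC)
cv2.imwrite("pics/p1.png",np.hstack([f(a),f(b)]))
E
```

```text
(no output)
```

View pics/p1.png

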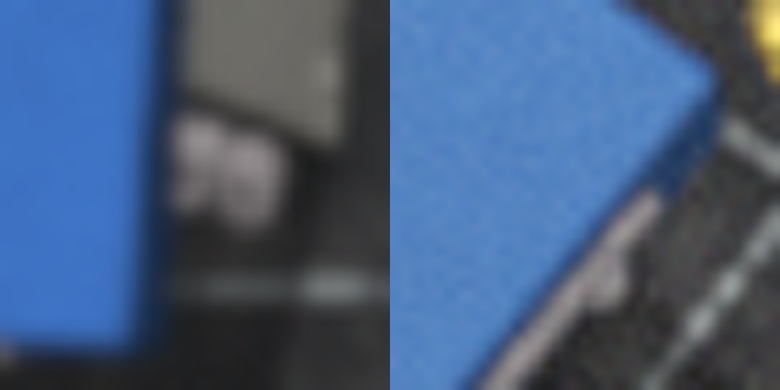

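Both pin brackets match the predicted pin axis at about (0.558, 0.252) to within 1–2 mm. I carry the door to a staging pose in front of the cabinet, translating first and turning afterwards.

{"op": "servo_tool", "data": {
  "targets": "0 -0.3 -0.7 0 0; 0 -0.8 -1.9 0 0; 0 -1.3 -3.1 0 0; 0 -1.94 -4.57 0 0; 0 -2.6 -5.4 0 0; 0 -3.3 -6.3 0 0; 0 -4 -7.2 0 0; 0 -4.6 -8 0 0; 0 -5.07 -8.55 0 0; 0 -5.07 -8.55 0 0"
}}

```text
clock: 13.33
position: [0.369, 0.2703, 0.1825]
ee_rot: [[0.964, -0.264, -0.002], [-0.264, -0.964, 0.0], [-0.002, 0.0, -1.0]]
force: [0.3, 0.3, -1.1]
opening: 0.0085
```

{"op": "servo_tool", "data": {
  "targets": "0 0 0 0 0.6; 0 0 0 0 1.5; 0 0 0 0 2.5; 0 0 0 0 3.5; 0 0 0 0 4.5; 0 0 0 0 5.5; 0 0 0 0 6.5; 0 0 0 0 7.5; 0 0 0 0 8.5; 0 0 0 0 9.5"
}}

```text
clock: 14.17
position: [0.3717, 0.2656, 0.1827]
ee_rot: [[0.292, -0.957, -0.001], [-0.957, -0.292, -0.001], [0.001, 0.002, -1.0]]
force: [0.3, -1.2, -1.4]
opening: 0.0086
```

```bash
python3 st.py
```

```text
pos [371.7 265.6 182.7] yaw -73.04 n74,t74 284.1 357.8 F [ 0.3 -1.2 -1.4] T [-0.06  0.12 -0.02] 14.1667 0.0086 q7 -1.96
```

{"op": "servo_tool", "data": {
  "targets": "0 0 0 0.1 0.9; 0 0 0 0.2 1.8; 0 0 0 0.3 2.7; 0 0 0 0.4 3.4; 0 0 0 0.48 3.67; 0 0 0 0.48 3.67; 0 0 0 0.48 3.67; 0 0 0 0.48 3.67; 0 0 0 0.48 3.67"
}}

```text
clock: 14.92
position: [0.3719, 0.2665, 0.1715]
ee_rot: [[-0.082, -0.997, -0.0], [-0.997, 0.082, -0.0], [0.0, 0.0, -1.0]]
force: [-0.2, 0.1, -1.5]
opening: 0.0085
```

```bash
python3 st.py; python3 - <<'E'
from h import *
a=V("top");b=V("side");p=r.state()["position"];u=np.array([.9966,-.0819])
k=p+[*(127*u/1000),0];U=k+[0,0,.172-.1735];L=k+[0,0,-.0815];print("pred knuckle",k.round(4))
for v in(a,b): print(v.px([U,L]).round(1).tolist())
A=a.im[200:240,190:240];B=b.im[265:315,225:275]
cv2.imwrite("pics/c1.png",np.hstack([cv2.resize(A,(500,400),interpolation=2),np.pad(cv2.resize(B,(300,300),interpolation=2),((0,100),(0,0),(0,0)))]))
cv2.imwrite("pics/t2.png",a.im);cv2.imwrite("pics/s2.png",b.im)
E
```

```text
pos [371.9 266.5 171.5] yaw -94.69 n74,t74 284.0 358.7 F [-0.2  0.1 -1.5] T [-0.03  0.08  0.04] 14.9167 0.0085 q7 -2.34
pred knuckle [0.4985 0.2562 0.1716]
[[198.9, 237.4], [204.2, 237.9]]
[[256.5, 286.4], [257.8, 295.1]]
```

View pics/c1.png

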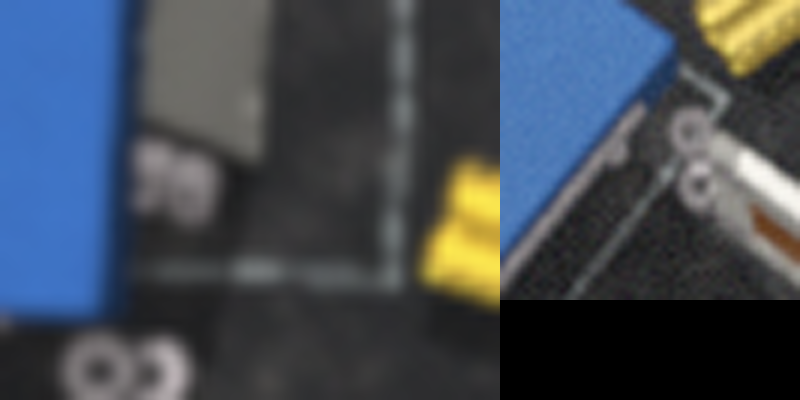

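In the top view, the upper knuckle is at (199.5,236.6), the lower at (205.3,236.8), and the lower pin shoulder at (209,220). Both cameras together put the pin at about (0.554, 0.253) in the robot's frame, so the door needs to go 55.5 mm forward.

{"op": "servo_tool", "data": {
  "targets": "0 0 -0.3 0 0; 0 0 -0.7 0 0; 0 -0.02 -1.1 0 0; 0 -0.04 -1.5 0 0; 0 -0.06 -1.9 0 0; 0 -0.06 -2.15 0 0; 0 -0.06 -2.22 0 0; 0 -0.06 -2.22 0 0; 0 -0.06 -2.22 0 0"
}}

```text
clock: 15.77
position: [0.427, 0.2636, 0.1714]
ee_rot: [[-0.082, -0.997, -0.001], [-0.997, 0.082, -0.0], [0.0, 0.001, -1.0]]
force: [-0.3, 0.5, -1.4]
opening: 0.0086
```

```bash
python3 st.py
```

```text
pos [427.  263.6 171.4] yaw -94.71 n74,t74 337.8 371.1 F [-0.3  0.5 -1.4] T [-0.    0.07 -0.  ] 15.7667 0.0086 q7 -2.25
```

{"op": "servo_tool", "data": {
  "targets": "0 0 0 0.1 0; 0 0 0 0.2 0; 0 0 0 0.3 0; 0 0 0 0.4 0; 0 0 0 0.45 0; 0 0 0 0.5 0; 0 0 0 0.5 0"
}}

```text
clock: 16.35
position: [0.4271, 0.2635, 0.1588]
ee_rot: [[-0.082, -0.997, -0.0], [-0.997, 0.082, -0.0], [0.0, 0.0, -1.0]]
force: [-0.9, 0.5, -1.1]
opening: 0.0086
```

```bash
python3 st.py
```

```text
pos [427.1 263.5 158.8] yaw -94.71 n74,t74 337.9 371.0 F [-0.9  0.5 -1.1] T [-0.01  0.09  0.04] 16.35 0.0086 q7 -2.25
```

{"op": "servo_tool", "data": {
  "targets": "0 0 0 0.05 0; 0 0 0 0.1 0; 0 0 0 0.15 0; 0 0 0 0.15 0"
}}

```text
clock: 16.68
position: [0.4273, 0.2636, 0.1551]
ee_rot: [[-0.082, -0.997, 0.0], [-0.997, 0.082, -0.0], [0.0, -0.0, -1.0]]
force: [-0.0, 0.3, -1.0]
opening: 0.0085
```

```bash
python3 st.py
```

```text
pos [427.3 263.6 155.1] yaw -94.71 n74,t74 338.1 371.1 F [-0.   0.3 -1. ] T [-0.02  0.    0.04] 16.6833 0.0085 q7 -2.25
```

{"op": "servo_tool", "data": {
  "targets": "0 0 0 0.06 0; 0 0 0 0.12 0; 0 0 0 0.18 0; 0 0 0 0.24 0; 0 0 0 0.24 0"
}}

```text
clock: 17.1
position: [0.4276, 0.2636, 0.1492]
ee_rot: [[-0.082, -0.997, 0.001], [-0.997, 0.082, 0.0], [-0.0, -0.001, -1.0]]
force: [1.0, 0.0, -1.0]
opening: 0.0085
```

```bash
python3 st.py
```

```text
pos [427.6 263.6 149.2] yaw -94.71 n74,t74 338.4 371.3 F [ 1.  0. -1.] T [ 0.02 -0.33  0.06] 17.1 0.0085 q7 -2.25
```

{"op": "servo_tool", "data": {
  "targets": "0 0 -0.02 0.06 0; 0 0 -0.04 0.12 0; 0 0 -0.04 0.18 0; 0 0 -0.04 0.24 0; 0 0 -0.04 0.28 0; 0 0 -0.04 0.32 0; 0 0 -0.04 0.32 0"
}}

```text
clock: 17.68
position: [0.4281, 0.2635, 0.1411]
ee_rot: [[-0.082, -0.997, -0.0], [-0.997, 0.082, -0.0], [0.0, 0.0, -1.0]]
force: [-0.3, -0.5, -1.9]
opening: 0.0088
```

```bash
python3 st.py
```

```text
pos [428.1 263.5 141.1] yaw -94.71 n74,t74 338.9 371.2 F [-0.3 -0.5 -1.9] T [-0.01  0.07 -0.01] 17.6833 0.0088 q7 -2.24
```

Almost down. I lower it until it touches, then probe sideways to confirm the pins are captured.

{"op": "servo_tool", "data": {
  "targets": "0 0 0 0.03 0; 0 0 0 0.06 0; 0 0 0 0.08 0; 0 0 0 0.08 0; 0 0 0 0.08 0"
}}

```text
clock: 18.1
position: [0.4284, 0.2637, 0.1396]
ee_rot: [[-0.082, -0.997, 0.0], [-0.997, 0.082, 0.0], [-0.0, -0.0, -1.0]]
force: [-1.2, 0.1, 0.8]
opening: 0.0086
```

```bash
python3 st.py
```

```text
pos [428.4 263.7 139.6] yaw -94.71 n74,t74 339.1 371.5 F [-1.2  0.1  0.8] T [-0.14  0.13  0.  ] 18.1 0.0086 q7 -2.24
```

{"op": "servo_tool", "data": {
  "targets": "0 0 0 0.1 0; 0 0 0 0.12 0; 0 0 0 0.12 0"
}}

```text
clock: 18.35
position: [0.4285, 0.2642, 0.1373]
ee_rot: [[-0.082, -0.997, 0.001], [-0.997, 0.082, 0.001], [-0.001, -0.001, -1.0]]
force: [-3.3, -0.0, 6.3]
opening: 0.0083
```

```bash
python3 st.py
```

```text
pos [428.5 264.2 137.3] yaw -94.69 n74,t74 339.1 372.0 F [-3.3 -0.   6.3] T [-0.21  0.12 -0.11] 18.35 0.0083 q7 -2.24
```

{"op": "servo_tool", "data": {
  "targets": "0 0 0 -0.08 0; 0 0 0 -0.08 0; 0 0.06 0 -0.08 0; 0 0.12 0 -0.08 0; 0 0.16 0 -0.08 0; 0 0.16 0 -0.08 0"
}}

```text
clock: 18.85
position: [0.4282, 0.2607, 0.1386]
ee_rot: [[-0.08, -0.997, 0.002], [-0.997, 0.08, 0.002], [-0.002, -0.001, -1.0]]
force: [1.8, 4.9, -0.8]
opening: 0.0085
```

```bash
python3 st.py
```

```text
pos [428.2 260.7 138.6] yaw -94.61 n74,t74 339.8 368.7 F [ 1.8  4.9 -0.8] T [ 1.   -0.33  0.56] 18.85 0.0085 q7 -2.24
```

{"op": "servo_tool", "data": {
  "targets": "0 -0.16 0 0 0; 0 -0.16 0.08 0 0; 0 -0.16 0.14 0 0; 0 -0.16 0.14 0 0"
}}

```text
clock: 19.18
position: [0.4274, 0.2631, 0.1387]
ee_rot: [[-0.084, -0.996, 0.005], [-0.997, 0.084, 0.0], [-0.001, -0.005, -1.0]]
force: [8.1, 2.3, -3.5]
opening: 0.0089
```

```bash
python3 st.py
```

```text
pos [427.4 263.1 138.7] yaw -94.79 n74,t74 338.3 370.7 F [ 8.1  2.3 -3.5] T [ 0.37 -1.38  0.31] 19.1833 0.0089 q7 -2.25
```

Sideways and pulling moves meet resistance, so the knuckles are on the pins. I return to neutral, then let go.

{"op": "servo_tool", "data": {
  "targets": "0 0 -0.08 0 0; 0 0 -0.11 0 0; 0 0 -0.11 0.03 0; 0 0 -0.11 0.05 0; 0 0 -0.11 0.05 0; 0 0 -0.11 0.05 0"
}}

```text
clock: 19.68
position: [0.4276, 0.2635, 0.1375]
ee_rot: [[-0.082, -0.997, 0.0], [-0.997, 0.082, 0.0], [-0.0, -0.0, -1.0]]
force: [-0.7, 0.0, 5.5]
opening: 0.0085
```

```bash
python3 st.py
```

```text
pos [427.6 263.5 137.5] yaw -94.72 n74,t74 338.4 371.2 F [-0.7  0.   5.5] T [-0.12 -0.26 -0.01] 19.6833 0.0085 q7 -2.24
```

{"op": "servo_tool", "data": {
  "targets": "10 0 0 0 0; 12 0 0 0 0; 15 0 0 0 0; 20 0 0 0 0; 28 0 0 0 0; 40 0 0 0 0; 55 0 0 0 0; 70 0 0 0 0; 85 0 0 0 0; 85 0 0 0 0",
  "force": 20
}}

```text
clock: 20.52
position: [0.4275, 0.2636, 0.1371]
ee_rot: [[-0.082, -0.997, 0.0], [-0.997, 0.082, 0.0], [-0.0, -0.0, -1.0]]
force: [-0.1, -0.8, 0.9]
opening: 0.0843
```

{"op": "servo_tool", "data": {
  "targets": "85 0 0 -0.3 0; 85 0 0 -0.8 0; 85 0 0 -1.5 0; 85 0 0 -2.3 0; 85 0 0 -3.1 0; 85 0 0 -3.9 0; 85 0 0 -4.7 0; 85 0 0.5 -4.7 0; 85 0 0.5 -4.7 0; 85 0 0.5 -4.7 0"
}}

```text
clock: 21.35
position: [0.4144, 0.2647, 0.2544]
ee_rot: [[-0.081, -0.997, -0.0], [-0.997, 0.081, 0.0], [-0.0, 0.0, -1.0]]
force: [-0.5, 0.5, -0.5]
opening: 0.0846
```

```bash
python3 st.py; python3 - <<'E'
from h import *
a=V("top");b=V("side")
A=a.im[190:270,190:270];B=b.im[240:340,215:315]
cv2.imwrite("pics/f1.png",np.hstack([cv2.resize(A,(400,400),interpolation=2),cv2.resize(B,(400,400),interpolation=2)]))
b0=cv2.imread("pics/s.png");a0=cv2.imread("pics/t.png")
u=np.array([.9966,-.0819]);pin=np.array([.5545,.253])
for d in(12,152): print(d,b.px([*(pin-u*d/1000),.148]).round(1).tolist(),a.px([*(pin-u*d/1000),.148]).round(1).tolist())
E
```

```text
pos [414.4 264.7 254.4] yaw -94.65 n74,t74 325.4 368.7 F [-0.5  0.5 -0.5] T [-0.04  0.   -0.06] 21.35 0.0846 q7 -2.28
12 [[244.2, 280.0]] [[201.2, 222.8]]
152 [[284.2, 310.2]] [[197.4, 270.0]]
```

View pics/f1.png

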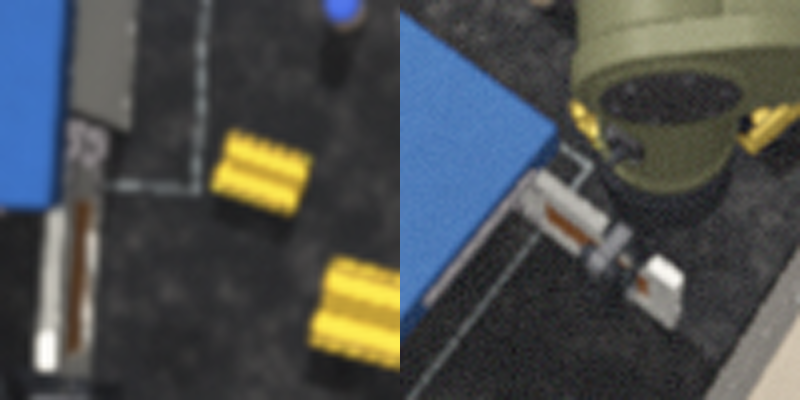

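The door hangs upright on the pins with the gripper clear above it. I wait a second, confirm that nothing moves and the bystanders are unchanged, then hand in.

```bash
python3 - <<'E'
from h import *
for n in("side","top"): cv2.imwrite(f"pics/e_{n}.png",V(n).im)
E
```

{"op": "servo_tool", "data": {
  "targets": "85 0 0 0 0; 85 0 0 0 0; 85 0 0 0 0; 85 0 0 0 0; 85 0 0 0 0; 85 0 0 0 0; 85 0 0 0 0; 85 0 0 0 0; 85 0 0 0 0; 85 0 0 0 0"
}}

```text
clock: 22.38
position: [0.4151, 0.2647, 0.2546]
ee_rot: [[-0.082, -0.997, 0.0], [-0.997, 0.082, 0.0], [-0.0, -0.0, -1.0]]
force: [0.6, 0.0, -0.5]
opening: 0.0851
```

```bash
python3 - <<'E'
from h import *
for n,f in(("side","s"),("top","t")):
    v=V(n);g=lambda x:cv2.GaussianBlur(x,(5,5),0)
    d=cv2.absdiff(g(v.im),g(cv2.imread(f"pics/e_{n}.png"))).max(2);print(n,"still diff px",(d>30).sum())
    d=(cv2.absdiff(g(v.im),g(cv2.imread(f"pics/{f}.png"))).max(2)>45).astype(np.uint8)
    _,l,s,c=cv2.connectedComponentsWithStats(d);print("changed vs start",[(x[:4].tolist(),int(x[4])) for x in s[1:] if x[4]>15])
E
python3 st.py
```

```text
side still diff px 0
changed vs start [([343, 160, 20, 35], 199), ([341, 171, 219, 213], 18185), ([259, 205, 115, 54], 3209), ([273, 223, 4, 7], 18), ([291, 248, 31, 26], 477), ([259, 257, 21, 19], 241), ([246, 283, 26, 24], 254), ([518, 286, 14, 9], 33), ([507, 297, 10, 10], 63), ([417, 301, 27, 28], 343), ([273, 304, 13, 17], 144), ([470, 311, 15, 7], 61), ([483, 310, 32, 18], 194), ([452, 313, 6, 8], 27), ([252, 318, 119, 102], 1789), ([459, 320, 5, 6], 17), ([413, 325, 7, 7], 43), ([276, 371, 87, 49], 1992), ([475, 377, 5, 8], 23), ([229, 407, 20, 13], 110)]
top still diff px 0
changed vs start [([196, 229, 14, 36], 397), ([326, 244, 58, 13], 299), ([116, 250, 55, 30], 895), ([169, 255, 16, 10], 47), ([339, 255, 12, 3], 28), ([196, 269, 11, 5], 47), ([117, 278, 144, 142], 8389), ([32, 308, 5, 8], 28), ([45, 308, 46, 37], 1034), ([0, 319, 36, 38], 934), ([44, 358, 119, 62], 3740), ([34, 365, 10, 48], 393), ([289, 396, 10, 11], 50)]
pos [415.1 264.6 254.6] yaw -94.71 n74,t74 326.1 368.8 F [-0.1 -0.3 -1.2] T [-0.05 -0.   -0.02] 22.4833 0.0848 q7 -2.28
```

```bash
python3 -c "
from station import r
print(r.hand_in())"
```

```text
the job is handed in; nothing more can be done
None
```

The door is hanging on the cabinet's two pins, at about right angles to the cabinet front, and the job is handed in. The clock read about 22.5 s.

I lifted it from the rack by the hinge end, stood it upright and centred in the yellow block's groove and let go. I then took it by the free end, brought it in from the front under the hood, and lowered both knuckles onto the pins before letting go.

**Seating:** contact came at the expected seated height (tool at 139.6 mm against 139.8 mm worked out). Before I let go, pulling the door forward and pushing it sideways both met resistance (8 N and 5 N), so the knuckles are on the pins. I judged "fully down" from these readings, since the cameras can't resolve a few millimetres of height.

**At rest:** pictures about a second apart showed no change, and the gripper was open and clear above the door.

**Bystanders:** the top view showed changes only at the door, the rack and where the arm stood. In the side view the arm covers part of the scene, so that view could not confirm every object.

**What disagreed:**
- The two cameras differed by about 3–4 mm. I placed the knuckles relative to the pins within the same picture to get round this.
- In the last press before release, the free end was pushed down about 2 mm past first contact. After release the door looked upright.

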